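# Load the block heater under its catch-held hood

## Robot

A 7-joint arm with a two-finger parallel gripper is mounted at the origin on the work surface. World frame = base frame: x ahead of the robot, y to its left, z up, the work surface at z = 0. Lengths are in m, angles in rad, forces in N, time in s.
With the tool pointing down it reaches from about 0.425 to 0.875 m from the base axis. Payload 8.4 kg.
Tool frame: the origin (TCP) lies between the finger pads; the fingertips stand 22 mm ahead of it and the grasp point (between the pads) lies 3 mm ahead of it; z points along the fingers, y is the line along which they close (so a half turn about z gives the same grasp; the last joint's range is limited). The gripper opens to 87 mm and grips with 3 to 60 N. Pads are 19 mm wide; open, the fingers measure 117 mm over their backs; the gripper's body (75 mm by 190 mm) begins 51 mm behind the grasp point.
Start: joints at [-1.369, 0.333, 0.04, 1.465, -0.013, 1.343, -0.059], TCP at [0.193, 0.621, 0.245] pointing down, gripper open.
Joint ranges: [-2.58, 2.58], [-0.38, 2.09], [-1.3, 1.39], [0.25, 2.4], [-1.5, 4.64], [0.08, 2.09], [-2.65, 2.65]. Speed limits (rad/s): [2.22, 2.22, 2.79, 2.79, 3.14, 3.14, 3.14].

## Interface

Orientations are given as a unit quaternion [w, x, y, z].
In Python, from bench import ctrl, status, get_image gives the robot as it stands (ctrl), with the cameras as plain functions and the readings (status). Calls block until the motion is done:
- ctrl.reach(position, orientation): joint-space move of the TCP to a pose.
- ctrl.servo_line(position, feed=0.15, ori=None): straight line of the TCP; ori=None keeps the orientation; feed is the mean speed in m/s.
- ctrl.goto_joints(angles): joint-space move.
- ctrl.command_gripper(opening, force=None): opening from 0.0 (shut) to 1.0 (fully open); force is the grip in N (None keeps the last); returns when the fingers have stopped.
- ctrl.pause(seconds).
- ctrl.inverse_kinematics(position, orientation): joint angles nearest the present ones, or None.
- status.read_state(): the state.
- get_image(name): name is "scene" or "top" or "wrist"; returns a dict with "frame" (400x640x3 uint8, red, green, blue), "K" (3x3 intrinsics, pixels), "camera_from_world" (4x4, takes a point from world to camera coordinates). Camera axes: x right, y down, z forward; pixel columns grow to the right and rows downward; lengths in m; the calibration is good to about 2 mm. The wrist camera is an equidistant fisheye: a pixel r from the principal point sees the ray r / f radians off the axis. A picture is of the moment at which its call begins. There is no depth.
A pose or a line that the arm cannot do raises ctrl.PlanningError and nothing moves.
- ctrl.finish_job(): hands the job in; it is judged then, once.
The state is a dict: "t": time; "q": joint angles; "joint_vel": joint speeds; "effort": joint torques, N m; "position": TCP position; "orientation": TCP orientation; "ft_force": force on the tool from outside, world axes, zero at the start; "ft_torque": the same for the moment, N m; "width": opening from 0.0 (shut) to 1.0 (fully open); "finger_force": force on a finger pad.
Only numpy, scipy, OpenCV 4.12 (cv2) and the standard library are available. Lean on these libraries where they do the work, as an engineer would, in place of code of your own. Each camera call takes 0.05 s, during which the arm holds its last target. There are 200 camera calls.

## Task

Load every loose aluminium heat block that is on the bench into the block heater, one per bay, each pushed square and flush into its bay's corner: one end against the back fence and one side against the rib on its left (seen from the robot). The clear hood must first be slid fully open, to the left; it may be held by the unmarked catch, so try it, and if it does not budge slide the catch across to its other end and try again. When all the blocks sit flush, slide the hood fully shut over them, and leave the bottles and the beaker where they stand.

Things in the scene. Friction and masses are not known exactly. Their poses are not given: they have to be found in the camera images.
- station: the block heater, a low white unit fixed to the bench, 200 (x) by 465 (y) mm, turned by a small yaw. Origin at bench height; x points away from the robot, y to its left. In its frame (mm): base x -100 to 100, y -215 to 250, top z 26; dark heating plate x -75 to 75, y -205 to -22, top z 30; grey control box y 175 to 250, top z 85; grey catch housing x -172 to -102, y -23 to 33, top z 34.
- fence (a point): middle of the foot of the black back fence's face that looks to the robot (station x 60, y -104, z 30 mm); axes as the station's. The fence runs along y, 160 mm long, 8 mm high above the plate, 8 mm thick. Three black ribs, 8 mm high, 4 mm thick, 56 mm long, stand out from it toward the robot with their -y faces at station y -128, -78 and -28 mm; each is the left (+y) side of a bay.
- bay0 (a point): where the underside centre of a heat block lies when flush in the corner of the -y-most bay (26 mm from the fence face, 18 mm from the rib face, on the plate, station z 30 mm); axes as the station's. Bays are 46 mm wide between ribs and open to the robot; this one has no rib on its right
- bay1 (a point): the same for the middle bay (50 mm further in +y)
- bay2 (a point): the same for the +y-most bay (100 mm further in +y)
- hood (a joint): slide of the hood along station +y, m: 0 shut, 0.17 fully open; about 3 N moves it, stays where left. If the catch holds it, it stops hard within 5 mm of shut. A clear tunnel, both ends open, 190 (x) by 160 (y) mm, top 87 and underside 82 mm above the bench, so loaded blocks (top 62 mm) pass under; shut it spans station y -185 to -25 mm.
- hood_handle (a point): on the hood's grey upright handle, a plate 60 mm (x) by 12 mm (y), 36 mm tall, standing in the middle of the hood's top from 87 to 123 mm above the bench; the point is on its centre line 13 mm below its top, at height 110 mm. It moves with the hood.
- catch (a joint): slide of the catch tab along station +x, m: 0 end near the robot, 0.024 far end; about 2 N, stays where left, starts anywhere. In one half of its travel the hood is held, in the other free; which is which differs by start and cannot be seen. The middle 4 mm always holds; the ends are sure. Do not move it while the hood is open: the hood might not shut.
- catch_tab (a point): on the black catch tab, 14 mm (x) by 26 mm (y), 34 mm tall, its foot 36 mm and its top 70 mm above the bench; the point is on its centre line 10 mm below its top (height 60 mm) and moves with it
- block0: a loose aluminium heat block, 52 (its x) by 36 (its y) by 32 mm (z), about 0.16 kg, with twelve dark wells on top; origin at the centre of its underside. All blocks are alike, either end may go first and any block may go in any bay; its long (x) side lies along the station's x. May be absent.
- block1: a loose aluminium heat block, 52 (its x) by 36 (its y) by 32 mm (z), about 0.16 kg, with twelve dark wells on top; origin at the centre of its underside. All blocks are alike, either end may go first and any block may go in any bay; its long (x) side lies along the station's x. May be absent.
- block2: a loose aluminium heat block, 52 (its x) by 36 (its y) by 32 mm (z), about 0.16 kg, with twelve dark wells on top; origin at the centre of its underside. All blocks are alike, either end may go first and any block may go in any bay; its long (x) side lies along the station's x. May be absent.
- wash_bottle: bystander: wash bottle with red cap and spout, 60 mm across, 200 mm tall, origin at its foot
- flask: bystander: white bottle, 72 mm across, 150 mm tall, origin at its foot
- beaker: bystander: small beaker, 68 mm across, 80 mm tall, origin at its foot

How it is judged:
On the way, in this order (a step that is already met when the one before it is completed fails the run):
1. the hood has been slid fully open (value of joint hood above 0.155 m), for 0.2 s.
2. with the hood still open, every block present stands flush in a bay corner (value of joint hood above 0.14 m and ((x of block0 in the frame of bay0 between -0.0035 and 0.0035 m and y of block0 in the frame of bay0 between -0.0035 and 0.0035 m and z of block0 in the frame of bay0 between -0.004 and 0.004 m) or (x of block0 in the frame of bay1 between -0.0035 and 0.0035 m and y of block0 in the frame of bay1 between -0.0035 and 0.0035 m and z of block0 in the frame of bay1 between -0.004 and 0.004 m) or (x of block0 in the frame of bay2 between -0.0035 and 0.0035 m and y of block0 in the frame of bay2 between -0.0035 and 0.0035 m and z of block0 in the frame of bay2 between -0.004 and 0.004 m)) and angle between the x axis of each of block0, block1, block2 and the x axis of station, either way round below 0.05 rad and angle between each of block0, block1, block2's own z axis and vertical below 0.06 rad and ((x of block1 in the frame of bay0 between -0.0035 and 0.0035 m and y of block1 in the frame of bay0 between -0.0035 and 0.0035 m and z of block1 in the frame of bay0 between -0.004 and 0.004 m) or (x of block1 in the frame of bay1 between -0.0035 and 0.0035 m and y of block1 in the frame of bay1 between -0.0035 and 0.0035 m and z of block1 in the frame of bay1 between -0.004 and 0.004 m) or (x of block1 in the frame of bay2 between -0.0035 and 0.0035 m and y of block1 in the frame of bay2 between -0.0035 and 0.0035 m and z of block1 in the frame of bay2 between -0.004 and 0.004 m)) and ((x of block2 in the frame of bay0 between -0.0035 and 0.0035 m and y of block2 in the frame of bay0 between -0.0035 and 0.0035 m and z of block2 in the frame of bay0 between -0.004 and 0.004 m) or (x of block2 in the frame of bay1 between -0.0035 and 0.0035 m and y of block2 in the frame of bay1 between -0.0035 and 0.0035 m and z of block2 in the frame of bay1 between -0.004 and 0.004 m) or (x of block2 in the frame of bay2 between -0.0035 and 0.0035 m and y of block2 in the frame of bay2 between -0.0035 and 0.0035 m and z of block2 in the frame of bay2 between -0.004 and 0.004 m))), for 0.2 s.
At the end, for the whole second after the job is handed in: the hood is shut to within 6 mm, and every block present rests upright on the plate in a bay, within 3.5 mm of flush with the back fence and with the rib on its left, and square to the station within 0.05 rad (value of joint hood below 0.006 m and ((x of block0 in the frame of bay0 between -0.0035 and 0.0035 m and y of block0 in the frame of bay0 between -0.0035 and 0.0035 m and z of block0 in the frame of bay0 between -0.004 and 0.004 m) or (x of block0 in the frame of bay1 between -0.0035 and 0.0035 m and y of block0 in the frame of bay1 between -0.0035 and 0.0035 m and z of block0 in the frame of bay1 between -0.004 and 0.004 m) or (x of block0 in the frame of bay2 between -0.0035 and 0.0035 m and y of block0 in the frame of bay2 between -0.0035 and 0.0035 m and z of block0 in the frame of bay2 between -0.004 and 0.004 m)) and angle between the x axis of each of block0, block1, block2 and the x axis of station, either way round below 0.05 rad and angle between each of block0, block1, block2's own z axis and vertical below 0.06 rad and ((x of block1 in the frame of bay0 between -0.0035 and 0.0035 m and y of block1 in the frame of bay0 between -0.0035 and 0.0035 m and z of block1 in the frame of bay0 between -0.004 and 0.004 m) or (x of block1 in the frame of bay1 between -0.0035 and 0.0035 m and y of block1 in the frame of bay1 between -0.0035 and 0.0035 m and z of block1 in the frame of bay1 between -0.004 and 0.004 m) or (x of block1 in the frame of bay2 between -0.0035 and 0.0035 m and y of block1 in the frame of bay2 between -0.0035 and 0.0035 m and z of block1 in the frame of bay2 between -0.004 and 0.004 m)) and ((x of block2 in the frame of bay0 between -0.0035 and 0.0035 m and y of block2 in the frame of bay0 between -0.0035 and 0.0035 m and z of block2 in the frame of bay0 between -0.004 and 0.004 m) or (x of block2 in the frame of bay1 between -0.0035 and 0.0035 m and y of block2 in the frame of bay1 between -0.0035 and 0.0035 m and z of block2 in the frame of bay1 between -0.004 and 0.004 m) or (x of block2 in the frame of bay2 between -0.0035 and 0.0035 m and y of block2 in the frame of bay2 between -0.0035 and 0.0035 m and z of block2 in the frame of bay2 between -0.004 and 0.004 m)) and linear speed of each of block0, block1, block2 below 0.02 m/s); the robot touches nothing.
It fails at once if the wash bottle is moved more than 40 mm or tipped over (distance of wash_bottle from where it was at the start of the episode above 0.04 m or angle between wash_bottle's own z axis and vertical above 0.5 rad).
It fails at once if the flask is moved more than 40 mm or tipped over (distance of flask from where it was at the start of the episode above 0.04 m or angle between flask's own z axis and vertical above 0.5 rad).
It fails at once if the beaker is moved more than 40 mm or tipped over (distance of beaker from where it was at the start of the episode above 0.04 m or angle between beaker's own z axis and vertical above 0.5 rad).
Of block0, block1, block2 only 2 to 3 are there at a start; the rules pass over those that are not, and their reading is None.
At some moment in a run one of block0, block1, block2 may be knocked a few centimetres aside while the robot is not near it.
Once in a run the grip may slacken for a moment while it holds something.
It also fails if it takes over 210 s, if anything falls off the work surface, if the arm or the gripper's body presses on something with over 40 N, if the wrist force passes 120 N, or if a joint passes its speed limit or range.

## Working session

There is one attempt and no reset: what is moved stays moved. The work goes in short steps, each a Python script; the robot and the scene stay as the last script left them, time stands still between calls to the robot, and variables do not carry over. Pictures are saved under pics/ and viewed, at most 14 in all, crops included, and the job is handed in when it is done.

```bash
ls; mkdir -p pics
python3 - <<'E'
from bench import ctrl, status, get_image
import cv2,numpy as np
np.set_printoptions(precision=4,suppress=True)
for n in("scene","top"):
    d=get_image(n); cv2.imwrite(f"pics/{n}0.png",d["frame"][:,:,::-1]); print(n,d["K"],d["camera_from_world"])
s=status.read_state(); print(s)
E
```

```text
bench.py
pics
scene [[449.0532   0.     322.068 ]
 [  0.     449.0532 199.1583]
 [  0.       0.       1.    ]] [[ 0.636   0.7714 -0.0192 -0.3391]
 [ 0.5697 -0.4862 -0.6627 -0.2727]
 [-0.5205  0.4105 -0.7487  1.51  ]
 [ 0.      0.      0.      1.    ]]
top [[488.4697   0.     321.313 ]
 [  0.     488.4697 211.4441]
 [  0.       0.       1.    ]] [[ 0.0357 -0.9993  0.0069 -0.038 ]
 [-0.9739 -0.0364 -0.2242  0.5558]
 [ 0.2243  0.0013 -0.9745  1.3168]
 [ 0.      0.      0.      1.    ]]
{'t': 0.1, 'q': array([-1.3692,  0.3338,  0.0399,  1.4662, -0.0134,  1.3432, -0.0585]), 'joint_vel': array([-0.0011, -0.0028,  0.001 , -0.0012, -0.0005,  0.0003,  0.0001]), 'effort': array([  0.0043, -65.7813,   1.3401, -40.4714,  -0.0596,   0.041 ,
         0.0001]), 'position': array([0.1925, 0.6205, 0.2437]), 'orientation': array([-0.0001,  0.1498,  0.9887, -0.0007]), 'ft_force': array([-0.1705,  0.2795, -0.2323]), 'ft_torque': array([-0.0044, -0.0051, -0.0051]), 'finger_force': 0.0, 'width': 1.0006343689834252}
```

View pics/scene0.png

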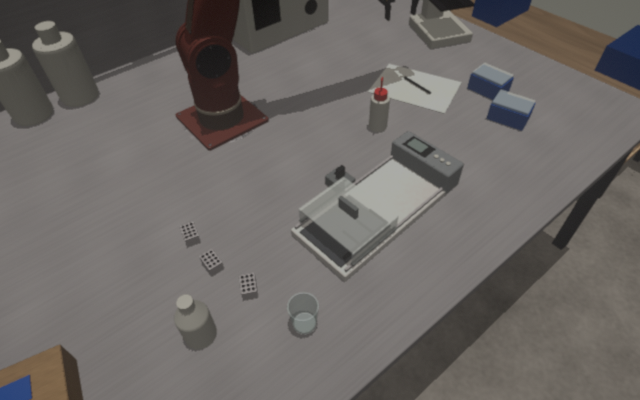

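View pics/top0.png

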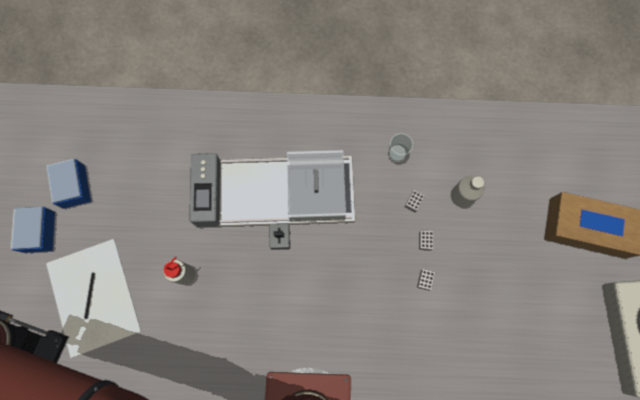

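The scene view shows the station in the middle right, with the hood shut, the handle at (348,206) and the tab at (340,172). Three blocks lie at (190,233), (211,261) and (249,285). In the top view the blocks are at (415,201), (427,240) and (426,280). The handle is at (316,181) and the tab at (279,235). The wash bottle is at (175,270), the flask at (470,190) and the beaker at (400,147).

```bash
cat > h.py <<'E'
from bench import ctrl, status, get_image
import cv2,numpy as np
from scipy.spatial.transform import Rotation as R
np.set_printoptions(precision=4,suppress=True)
def rays(d,uv,fish=False):
    K,T=d["K"],d["camera_from_world"]; uv=np.atleast_2d(np.float64(uv))
    p=(uv-K[:2,2])/[K[0,0],K[1,1]]
    if fish:
        r=np.linalg.norm(p,axis=1,keepdims=True)+1e-12; v=np.hstack([np.sin(r)*p/r,np.cos(r)])
    else: v=np.hstack([p,np.ones((len(p),1))])
    Rm=T[:3,:3]; return -Rm.T@T[:3,3], (v/np.linalg.norm(v,axis=1,keepdims=True))@Rm
def plane(d,uv,z,fish=False):
    c,v=rays(d,uv,fish); return c+v*((z-c[2])/v[:,2])[:,None]
def tri(obs):  # list of (c,v) single rays
    A=sum(np.eye(3)-np.outer(v,v) for c,v in obs); b=sum((np.eye(3)-np.outer(v,v))@c for c,v in obs)
    x=np.linalg.solve(A,b); return x,max(np.linalg.norm((np.eye(3)-np.outer(v,v))@(x-c)) for c,v in obs)
def quat(yaw): # tool down; tool y (closing) axis at world angle yaw+90deg, i.e. yaw=0 closes along y
    q=(R.from_euler('z',yaw)*R.from_quat([1,0,0,0])).as_quat(); return [q[3],q[0],q[1],q[2]]
def snap(n,name=None):
    d=get_image(n)
    if name: cv2.imwrite(f"pics/{name}.png",d["frame"][:,:,::-1])
    return d
E
python3 - <<'E'
from h import *
a,b=snap("scene"),snap("top")
P={"b_near":((190,233),(426,280)),"b_mid":((211,261),(427,240)),"b_far":((249,285),(415,201)),"handle_top":((348,203),(316,181)),"tab":((340,170),(279,233)),"wash cap":((381,92),(175,268)),"flask top":((185,301),(478,183))}
for k,(u,v) in P.items():
    x,e=tri([tuple(np.squeeze(t) for t in rays(a,u)),tuple(np.squeeze(t) for t in rays(b,v))]); print(k,x,round(e,4),plane(b,v,.032)[0])
c=plane(b,[(220,160),(353,156),(354,221),(218,224)],.026); print("base corners",c)
print("beaker",plane(b,(398,156),0))
E
```

```text
b_near [ 0.3797 -0.3203  0.0168] 0.0013 [ 0.3778 -0.3181  0.032 ]
b_mid [ 0.4942 -0.3235  0.0208] 0.0015 [ 0.4916 -0.3224  0.032 ]
b_far [ 0.6098 -0.2894  0.0187] 0.0024 [ 0.6054 -0.2889  0.032 ]
handle_top [0.6314 0.0015 0.1154] 0.0019 [0.655  0.0011 0.032 ]
tab [0.4916 0.0992 0.0604] 0.0009 [0.4963 0.101  0.032 ]
wash cap [0.3771 0.3591 0.137 ] 0.0032 [0.3857 0.3873 0.032 ]
flask top [ 0.6329 -0.4349  0.1455] 0.0021 [ 0.6669 -0.4745  0.032 ]
base corners [[ 0.7109  0.2887  0.026 ]
 [ 0.7385 -0.1061  0.026 ]
 [ 0.5406 -0.1132  0.026 ]
 [ 0.5172  0.2785  0.026 ]]
beaker [[ 0.753  -0.2445  0.    ]]
```

Run:
```python
from h import *
p=status.read_state()
q=ctrl.inverse_kinematics([.2,.55,.42],quat(0)); print(q)
ctrl.reach([.2,.58,.40],p["orientation"])
for i,(x,y) in enumerate([(.50,.0),(.50,-.28)]):
    ctrl.reach([x,y,.36],quat(.06)); d=snap("wrist",f"w{i}"); np.savez(f"w{i}.npz",**d)
    print(d["K"],np.linalg.inv(d["camera_from_world"]),status.read_state()["position"],status.read_state()["q"])
```

```text
[-2.2176  0.304   1.2186  1.3558 -0.2864  1.6736 -2.6155]
[[309.7069   0.     324.7043]
 [  0.     309.7069 202.9517]
 [  0.       0.       1.    ]] [[ 0.0622 -0.9684 -0.2414  0.565 ]
 [-0.9981 -0.0604 -0.0149  0.0054]
 [-0.0001  0.2418 -0.9703  0.5006]
 [ 0.      0.      0.      1.    ]] [0.5001 0.001  0.36  ] [-0.8291 -0.0547  0.7165  1.6575  0.0362  1.5255 -1.6238]
[[309.7069   0.     324.7043]
 [  0.     309.7069 202.9517]
 [  0.       0.       1.    ]] [[ 0.062  -0.9684 -0.2417  0.5658]
 [-0.9981 -0.0604 -0.014  -0.2742]
 [-0.001   0.2421 -0.9703  0.5003]
 [ 0.      0.      0.      1.    ]] [ 0.5009 -0.2781  0.3597] [-0.5329  0.2425  1.1777  1.5077 -0.2243  1.541  -0.8668]
```

View pics/w0.png

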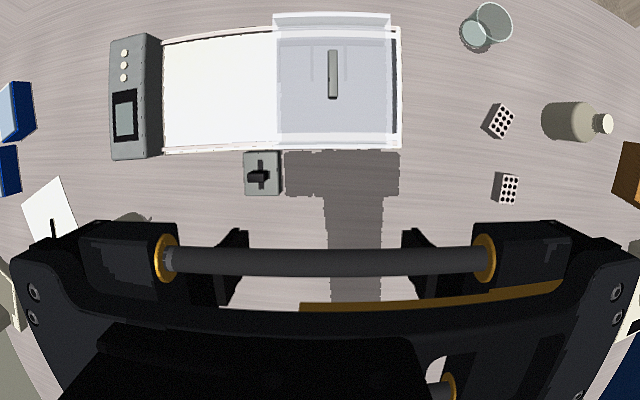

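View pics/w1.png

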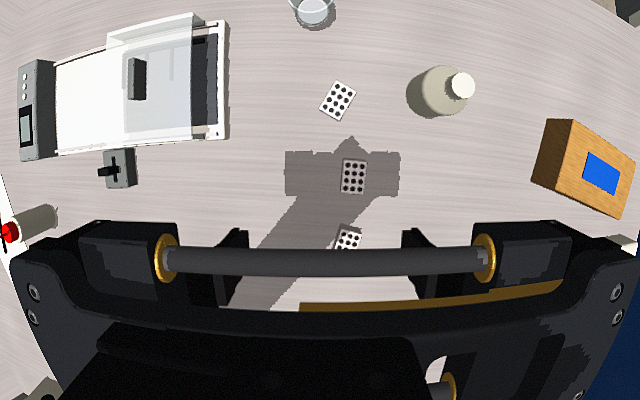

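w0 shows the handle top at about (333,75), the tab top at about (261,176), and two blocks at (500,120) and (507,188). w1 shows all three blocks, at (338,100), (353,175) and (348,240), the last one partly hidden by the gripper.

```bash
cat >> h.py <<'E'
def wells(d,z,area=(4,80)):
    """groups of well centroids -> list of (centre xy, yaw mod pi of long axis, n, pixel centre)"""
    g=cv2.cvtColor(d["frame"],cv2.COLOR_RGB2GRAY)
    bh=cv2.morphologyEx(g,cv2.MORPH_BLACKHAT,np.ones((13,13),np.uint8))
    n,_,st,ce=cv2.connectedComponentsWithStats((bh>60).astype(np.uint8))
    ok=[i for i in range(1,n) if area[0]<=st[i,4]<=area[1] and max(st[i,2:4])<=12]
    uv=ce[ok]; P=plane(d,uv,z,True)[:,:2]; out=[]; left=set(range(len(P)))
    while left:
        s=[left.pop()]; c=list(s)
        while s:
            i=s.pop(); nb=[j for j in left if np.linalg.norm(P[i]-P[j])<.0165]
            left-=set(nb); s+=nb; c+=nb
        if len(c)>=8:
            rc=cv2.minAreaRect((P[c]*1e3).astype(np.float32)); w,hh=rc[1]
            bx=cv2.boxPoints(rc); e=max([bx[1]-bx[0],bx[2]-bx[1]],key=np.linalg.norm)
            out.append((np.array(rc[0])/1e3,np.arctan2(e[1],e[0])%np.pi,len(c),uv[c].mean(0),(max(w,hh),min(w,hh))))
    return out
E
python3 - <<'E'
from h import *
W=[dict(np.load(f"w{i}.npz")) for i in(0,1)]
for d in W:
    for o in wells(d,.032): print(o)
def blob(d,box,t):
    u0,v0,u1,v1=box; g=cv2.cvtColor(d["frame"],cv2.COLOR_RGB2GRAY)[v0:v1,u0:u1]
    n,_,st,ce=cv2.connectedComponentsWithStats((g<t).astype(np.uint8)); i=1+np.argmax(st[1:,4]); return st[i][:4]+[u0,v0,0,0],ce[i]+[u0,v0]
for t in(120,150,170):
    b,c=blob(W[0],(300,35,365,110),t); print("handle",t,b,c,plane(W[0],c,.123,True))
b,c=blob(W[0],(246,155,280,192),50); print("tab",b,c,plane(W[0],c,.07,True))
d=W[0]; g=d["frame"].min(2)
pts=[]
for u in range(170,240,4):
    col=g[100:175,u].astype(int); v=100+np.where(col>225)[0].max(); pts.append((u,v))
P=plane(d,pts,.026,True); print(pts[::5]); dx=np.polyfit(P[:,1],P[:,0],1); print("front edge slope",dx, np.std(P[:,0]-np.polyval(dx,P[:,1])))
for v in (50,80,110,140): 
    r=g[v,380:420]; print(v,r)
E
```

```text
(array([ 0.6077, -0.2912]), np.float32(2.529345), 8, array([502.5453, 121.2972]), (38.15925598144531, 19.589387893676758))
(array([ 0.493 , -0.3227]), np.float32(3.1278756), 10, array([508.8669, 189.3748]), (36.22917175292969, 22.537668228149414))
(array([ 0.6033, -0.2909]), np.float32(2.6704736), 15, array([337.14  , 102.0669]), (44.68822479248047, 30.326560974121094))
(array([ 0.493 , -0.3223]), np.float32(3.1111684), 12, array([353.4249, 176.8928]), (36.13398361206055, 22.17490005493164))
(array([ 0.3871, -0.3177]), np.float32(1.3299831), 9, array([345.5662, 241.3903]), (30.99970817565918, 23.183189392089844))
handle 120 [328  51  10  48] [331.6789  81.1284] [[0.6222 0.0006 0.123 ]]
handle 150 [327  50  11  50] [332.2115  74.9135] [[0.63   0.0005 0.123 ]]
handle 170 [327  49  11  51] [332.1497  73.3214] [[0.632  0.0007 0.123 ]]
tab [247 167  22  22] [257.9657 176.2794] [[0.4912 0.0963 0.07  ]]
[(170, np.int64(153)), (190, np.int64(151)), (210, np.int64(150)), (230, np.int64(149))]
front edge slope [-0.0713  0.536 ] 0.0008664944014214178
50 [198 195 196 197 192 196 198 209 209 211 214 192  74  76  78  58 200 247
 245 245 235 204 174 178 177 175 173 173 174 171 173 171 169 172 168 169
 168 171 173 173]
80 [198 199 200 199 198 195 208 212 210 211 215 218 106  81  84  77 110 230
 251 244 247 220 128 179 176 172 177 175 175 172 171 170 174 175 173 174
 178 180 184 180]
110 [196 195 199 195 200 197 200 211 210 212 212 224 156  74  89  79 102 239
 248 244 248 223 179 172 177 179 179 176 175 175 173 173 175 176 174 179
 177 178 176 179]
140 [232 232 232 231 230 231 239 242 237 236 235 237 223 212 215 218 221 244
 245 243 245 204 134 176 170 172 169 171 169 172 173 172 172 170 169 174
 169 171 174 174]
```

```bash
cat >> h.py <<'E'
YAW=.0713
def guarded(vec,step=.003,fmax=10,feed=.05):
    """step along vec until the force against motion, relative to the start, passes fmax"""
    vec=np.array(vec,float); L=np.linalg.norm(vec); u=vec/L
    s=status.read_state(); f0=s["ft_force"]; p0=np.array(s["position"]); f=0; k=0
    while k<L-1e-9:
        k=min(k+step,L); ctrl.servo_line(list(p0+u*k),feed=feed)
        s=status.read_state(); f=-(s["ft_force"]-f0)@u
        if f>fmax: break
    return k,f,s
def st(v,yaw=None): # station-frame vector to world
    return R.from_euler('z',YAW if yaw is None else yaw).apply(v)
E
python3 - <<'E'
from h import *
ctrl.command_gripper(.6,20)
ctrl.reach([.631,.0006,.25],quat(YAW)); ctrl.servo_line([.631,.0006,.116],feed=.1)
s=status.read_state();print(s["ft_force"])
ctrl.command_gripper(0,30); s=status.read_state(); print(s["width"]*87,s["finger_force"],s["ft_force"],s["position"])
k,f,s=guarded(st([0,.02,0]),fmax=15); print(k,f,s["position"],s["ft_force"],s["width"],s["t"])
E
```

```text
[0.2133 0.0334 0.6484]
12.0402359145607 29.999365294352174 [-0.0584 -0.6686 -0.0388] [0.631  0.0004 0.116 ]
0.02 1.1715169204105267 [0.6296 0.0206 0.116 ] [ 0.7798 -1.7832 -0.5514] 0.13839395918594768 10.5167
```

The hood moves freely, so the catch does not need touching.

Run:
```python
from h import *
k,f,s=guarded(st([0,.155,0]),step=.01,fmax=12,feed=.1); print(k,f,s["position"],s["ft_force"],s["width"],s["t"])
ctrl.command_gripper(.6); p=status.read_state()["position"]; ctrl.servo_line([p[0],p[1],.25],feed=.2)
for i,(x,y) in enumerate([(.50,.03),(.50,-.10),(.43,-.31)]):
    ctrl.reach([x,y,.36 if i<2 else .33],quat(.0713)); d=snap("wrist",f"v{i}"); np.savez(f"v{i}.npz",**d)
    for o in wells(d,.032): print(o)
```

```text
0.155 13.343892435189945 [0.6189 0.1694 0.1161] [  3.54   -14.964   -0.6985] 0.13752043843666886 14.5167
(array([ 0.6089, -0.2899]), np.float32(2.6742525), 12, array([516.4208, 125.5398]), (36.50034713745117, 23.058862686157227))
(array([ 0.493 , -0.3226]), np.float32(3.1212926), 10, array([521.082 , 192.5562]), (36.304595947265625, 22.3853702545166))
(array([ 0.6087, -0.2898]), np.float32(2.6522791), 12, array([449.4088, 112.669 ]), (36.454349517822266, 22.9626522064209))
(array([ 0.493 , -0.3226]), np.float32(3.121535), 11, array([458.8157, 185.9427]), (36.5485725402832, 22.76323127746582))
(array([ 0.6087, -0.2897]), np.float32(2.668352), 12, array([320.6642,  48.7968]), (36.095829010009766, 22.760299682617188))
(array([ 0.493 , -0.3281]), np.float32(3.1305554), 13, array([339.0698, 131.0293]), (36.354339599609375, 34.12213134765625))
(array([ 0.3799, -0.3206]), np.float32(2.9128335), 12, array([330.4888, 207.8268]), (36.08076477050781, 22.30270004272461))
```

View pics/v1.png

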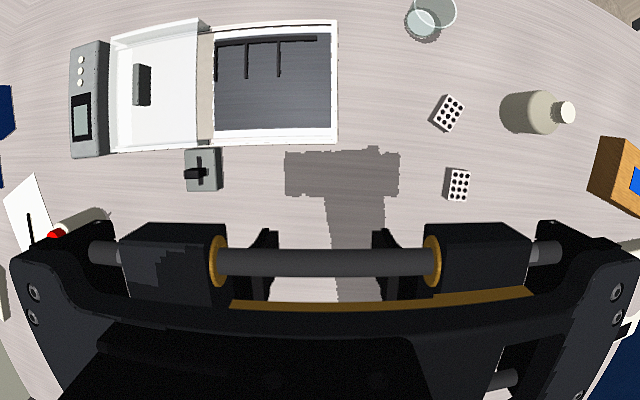

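View pics/v2.png

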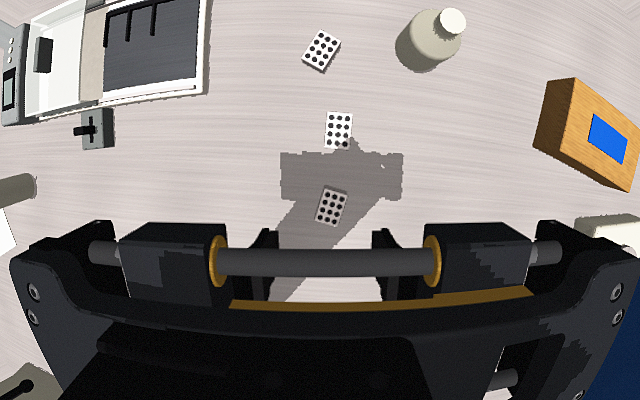

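v1 shows the open bays. The fence is the black line from (217,43) to (317,37), and the ribs end near (215,80), (247,78) and (280,77). v2 shows the blocks at (321,49), (339,130) and (330,207).

Run:
```python
from h import *
V=[dict(np.load(f"v{i}.npz")) for i in(0,1)]
def one(d,uv): c,v=rays(d,uv,True); return c,v[0]
print(tri([one(V[0],(516.42,125.54)),one(V[1],(449.41,112.67))]))
cv2.imwrite("pics/crop.png",cv2.resize(V[1]["frame"][15:155,180:350,::-1],None,fx=4.4,fy=4.2,interpolation=cv2.INTER_CUBIC))
for d in V:
    g=cv2.cvtColor(d["frame"],cv2.COLOR_RGB2GRAY)
    m=np.zeros_like(g); m[25:95]=(g[25:95]<52)
    n,l,s,c=cv2.connectedComponentsWithStats(m); 
    for i in range(1,n):
        if s[i,4]>60: 
            print("comp",s[i]); ys,xs=np.where(l==i); P=plane(d,np.c_[xs,ys],.038,True)[:,:2]
            Q=R.from_euler('z',-.0713).apply(np.c_[P,0*P[:,0]])[:,:2]
            h,e=np.histogram(Q[:,1],np.arange(Q[:,1].min(),Q[:,1].max()+.003,.003)); print(Q.min(0),Q.max(0)); print(np.c_[e[:-1],h][h>h.mean()*1.3])
    print(g[60,200:330][::1] if d is V[1] else '')
```

```text
(array([ 0.6087, -0.2901,  0.0314]), np.float64(4.951779810291459e-05))
comp [165  30  14  39  63]
[0.6718 0.2309] [0.7422 0.2584]
[[ 0.2309 34.    ]
 [ 0.2339 14.    ]]
comp [295  30  66   1  66]
[ 0.7161 -0.0562] [0.7173 0.041 ]
[[-0.0262  3.    ]]
comp [299  41  34  37  98]
[ 0.6419 -0.0143] [0.6986 0.0348]
[[ 0.0307 38.    ]]
comp [368  42  37   8 180]
[ 0.6891 -0.1234] [ 0.6988 -0.068 ]
[]
comp [334  44  34  39 124]
[ 0.6351 -0.0662] [ 0.6948 -0.0172]
[[-0.0662 55.    ]]
comp [226  58   8  37 225]
[0.6204 0.1353] [0.6783 0.1467]
[]
comp [ 19  76  21  19 336]
[0.683  0.5912] [0.7404 0.679 ]
[[ 0.6032 16.    ]
 [ 0.6062 17.    ]
 [ 0.6152 19.    ]
 [ 0.6182 15.    ]
 [ 0.6272 18.    ]
 [ 0.6362 19.    ]
 [ 0.6452 17.    ]
 [ 0.6542 16.    ]
 [ 0.6632 16.    ]]
comp [128  85  26  10 213]
[0.6339 0.2776] [0.6509 0.3308]
[[ 0.2776 20.    ]
 [ 0.2836 19.    ]
 [ 0.2896 18.    ]
 [ 0.2956 18.    ]]

comp [278  36  39  41 138]
[ 0.6356 -0.123 ] [ 0.6973 -0.0662]
[[-0.072 19.   ]
 [-0.069 42.   ]]
comp [214  38  64  44 514]
[ 0.6344 -0.0645] [0.699  0.0357]
[[-0.0195 70.    ]
 [-0.0165 2
[... 321 characters left out ...]
 [ 0.5915  7.    ]
 [ 0.5975  9.    ]
 [ 0.6035  9.    ]
 [ 0.6095  7.    ]
 [ 0.6185 10.    ]
 [ 0.6245 10.    ]
 [ 0.6305 10.    ]
 [ 0.6365 10.    ]
 [ 0.6425  7.    ]]
[200 198 199 197 197 196 195 196 196 198 200 200 206 169  26  44   5  20
 108  99  96  94  98 102  96 100  98 104  96  99 101 100 104 103 103 105
  99 104 102 105 104 103 106 102  77  49  46  10  83 116 107 103 107 111
 104 105 108 111 107 107 110 104 108 108 109 109 111 110 109 110 109 107
 107 106 109 111  94  75  51  34  47 122 111 112 107 110 109 110 111 110
 107 110 106 106 111 111 110 108 109 110 109 107 109 108 105 108 111 111
 108 114 110 110 109 113 110 106 111 110 107 109 109 109 107 110 110 107
 107 108 106 102]
```

View pics/crop.png

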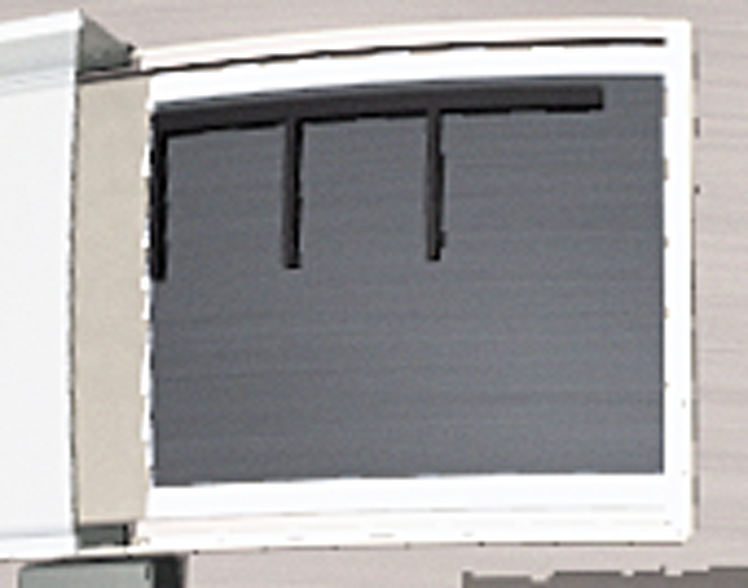

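The crop shows the fence foot from (225,47) to (310,41), with the rib right-hand faces at u = 217.5, 247.9 and 280.5 on row 60. The plate corners are at (215,131), (330,128) and (331,33).

Run:
```python
from h import *
V=[dict(np.load(f"v{i}.npz")) for i in(0,1)]; d=V[1]
def edge(g,u=None,v=None,lo=0,hi=0,t=75,last=True):
    l=(g[lo:hi,u] if v is None else g[v,lo:hi]).astype(float); k=np.where(l<t)[0]
    k=k.max(); return lo+k+(t-l[k])/(l[k+1]-l[k])   # sub-pixel dark->light crossing
for d,us,ribs in((V[1],[(223,242),(254,272),(286,308)],[(210,222),(240,256),(272,288)]),(V[0],[(313,330),(345,362),(375,395)],[(300,318),(330,348),(362,382)])):
    g=cv2.cvtColor(d["frame"],cv2.COLOR_RGB2GRAY)
    E=[(u,edge(g,u=u,lo=30,hi=58)) for a,b in us for u in range(a,b,2)]
    P=plane(d,E,.030,True); f=np.polyfit(P[:,1],P[:,0],1); r=P[:,0]-np.polyval(f,P[:,1]); print("fence yaw",-np.arctan(f[0]),"std",r.std())
    A=[]
    for lo,hi in ribs:
        try: Q=plane(d,[(edge(g,v=v,lo=lo,hi=hi),v) for v in range(54,74,2)],.030,True)
        except Exception as e: print(e); continue
        k=np.polyfit(Q[:,0],Q[:,1],1); A.append((np.median(Q,0)[:2],np.arctan(k[0])))
    # fence middle: intersection of fence with rib offset along fence dir
    ya=-np.arctan(f[0])
    for (q,a),s in zip(A,(-.028,-.078,-.128)):
        ex=np.array([np.cos(ya),np.sin(ya)]); ey=np.array([-np.sin(ya),np.cos(ya)])
        F0=np.array([np.polyval(f,q[1]),q[1]]); x=F0@ex; y=q@ey
        print("rib",s,"yaw",a,"fence x' ",x,"rib y'",y,"=> station org", (x-.06)*ex+(y-s)*ey)
    if d is V[1]: print("plate corners->",plane(d,[(214.8,131),(330.5,127.6),(330.9,33.3)],.030,True))
```

```text
fence yaw 0.07123832043864041 std 0.00035381513009659636
rib -0.028 yaw 0.07827549100635967 fence x'  0.6911487617516148 rib y' 0.03141580463261821 => station org [0.6253 0.1042]
rib -0.078 yaw 0.07284458684315125 fence x'  0.6911487617516147 rib y' -0.01858546958720828 => station org [0.6253 0.1042]
rib -0.128 yaw 0.07070680264019358 fence x'  0.6911487617516148 rib y' -0.06852081682690483 => station org [0.6253 0.1043]
plate corners-> [[ 0.5521  0.0765  0.03  ]
 [ 0.5651 -0.1045  0.03  ]
 [ 0.7128 -0.0948  0.03  ]]
fence yaw 0.06555112169723201 std 0.0003749252860187548
rib -0.028 yaw 0.07884131885653167 fence x'  0.6913342876942622 rib y' 0.03504914385993993 => station org [0.6258 0.1043]
rib -0.078 yaw 0.08340653580970851 fence x'  0.6913342876942622 rib y' -0.013733250543393541 => station org [0.6258 0.1055]
rib -0.128 yaw 0.08388731002875942 fence x'  0.6913342876942622 rib y' -0.06476917205441442 => station org [0.6258 0.1045]
```

```bash
cat >> h.py <<'E'
ORG=np.array([.6253,.1043,0])
def S(x,y,z): return ORG+st([x,y,0])+[0,0,z]
def best(p,theta):
    """quat closing along world angle theta, both half turns tried; nearest joints win"""
    q0=status.read_state()["q"]; c=[]
    for y in(theta-np.pi/2,theta+np.pi/2):
        j=ctrl.inverse_kinematics(list(p),quat(y))
        if j is not None: c.append((np.abs(np.array(j)-q0).max(),y))
    return quat(min(c)[1])
def pick(xy,theta,z=.034):
    ctrl.command_gripper(1.0,25)
    p=[xy[0],xy[1],.22]; q=best(p,theta); ctrl.reach(p,q)
    ctrl.servo_line([*p[:2],z+.0],feed=.12); ctrl.command_gripper(0,25)
    w=status.read_state()["width"]*87; ctrl.servo_line(p,feed=.12)
    w2=status.read_state()["width"]*87; print("picked width",w,w2); return 48<w2<55
def place(bay,zhold=.034):
    y=-.146+.05*bay; p=S(.034-.006,y-.005,.22)
    ctrl.reach(list(p),best(p,YAW)); print("width",status.read_state()["width"]*87)
    ctrl.servo_line(list(S(.028,y-.005,.03+zhold+.006)),feed=.12)
    k,f,s=guarded([0,0,-.009],step=.001,fmax=3,feed=.02); print("down",k,f,"tcp z",s["position"][2],s["width"]*87)
    seat(y)
def seat(y):
    k,f,s=guarded(st([0,.012,0]),step=.001,fmax=8,feed=.02); print("y",k,f)
    k,f,s=guarded(st([.012,0,0]),step=.001,fmax=8,feed=.02); print("x",k,f)
    print("tcp in station",R.from_euler('z',-YAW).apply(s["position"]-ORG),"want",.034,y,"w",s["width"]*87)
    ctrl.command_gripper(.72); p=status.read_state()["position"]
    ctrl.servo_line([p[0],p[1],.22],feed=.15); print("t",status.read_state()["t"])
E
python3 - <<'E'
from h import *
if pick([.6087,-.2898],2.665-np.pi): place(2)
E
```

```text
picked width 51.88714737923682 51.72883092647199
width 51.93997412732183
down 0.008 10.327147834385226 tcp z 0.0639567200647317 51.66204257493868
y 0.008 9.892418924468
x 0.004 8.661639383676022
tcp in station [ 0.0315 -0.0458  0.064 ] want 0.034 -0.045999999999999985 w 51.739333424928155
t 34.6167
```

```bash
cat >> h.py <<'E'
def look(name,xy=(.50,-.10)):
    """overview; prints loaded blocks in station coordinates (top at .062) and loose ones (top at .032)"""
    ctrl.reach([*xy,.36],quat(YAW)); d=snap("wrist",name); np.savez(f"{name}.npz",**d)
    for o in wells(d,.032):
        b=[w for w in wells(d,.062) if np.linalg.norm(w[3]-o[3])<3]
        a=b[0] if b else o; q=R.from_euler('z',-YAW).apply([*(a[0]-ORG[:2]),0])[:2]
        tag="LOADED " if abs(q[0])<.09 and -.2<q[1]<0 else "loose"
        print(tag,o[2],np.round(o[4],1),"bench",o[0],"yaw",round(float(o[1]),3),"station",q,"dyaw",round(float((a[1]-YAW+np.pi/2)%np.pi-np.pi/2),3))
    return d
E
python3 - <<'E'
from h import *
d=look("l1"); 
cv2.imwrite("pics/crop2.png",cv2.resize(d["frame"][15:155,180:350,::-1],None,fx=4.4,fy=4.2,interpolation=cv2.INTER_CUBIC))
E
```

```text
LOADED  18 [49.5 42.3] bench [0.661 0.063] yaw 0.048 station [ 0.0258 -0.0533] dyaw -0.023
loose 13 [44.7 23.1] bench [ 0.5197 -0.3025] yaw 3.11 station [-0.1305 -0.3851] dyaw -0.103
```

View pics/crop2.png

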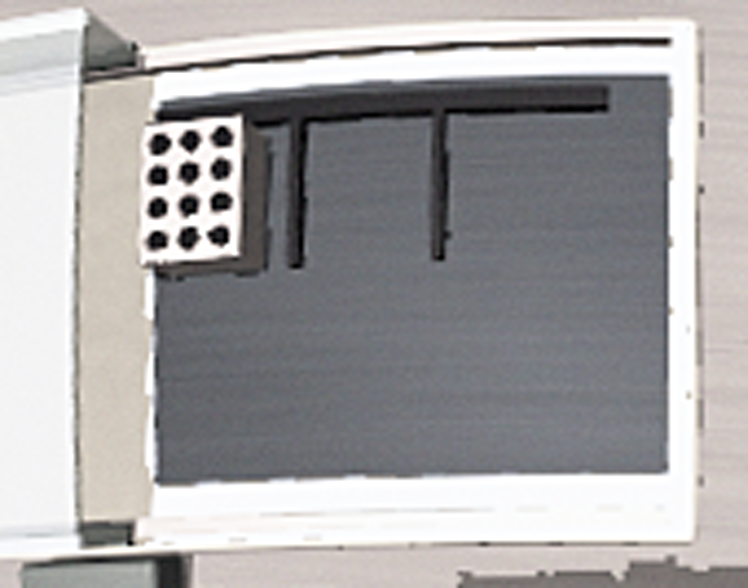

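The crop shows the block in bay 2, roughly square, with its top at (223,60) px. Next I'll tighten the well filter and measure it.

```bash
python3 - <<'E'
s=open('h.py').read()
s=s.replace("max(st[i,2:4])<=12]","max(st[i,2:4])<=12 and np.percentile(g[max(0,st[i,1]-2):st[i,1]+st[i,3]+2,max(0,st[i,0]-2):st[i,0]+st[i,2]+2],60)>150]").replace("<.0165]","<.0150]")
open('h.py','w').write(s)
E
python3 - <<'E'
from h import *
d=dict(np.load("l1.npz"))
for z in(.062,.032):
    for o in wells(d,z): print(z,o,R.from_euler('z',-YAW).apply([*(o[0]-ORG[:2]),0]))
E
```

```text
0.062 (array([0.6545, 0.0612]), np.float32(0.048310034), 13, array([221.9217,  60.9998]), (46.3231315612793, 23.056474685668945)) [ 0.026  -0.0451  0.    ]
0.062 (array([ 0.5226, -0.2891]), np.float32(3.109788), 13, array([450.9692, 170.3426]), (41.850223541259766, 21.594173431396484)) [-0.1305 -0.3851  0.    ]
0.032 (array([0.6606, 0.0718]), np.float32(0.04830996), 13, array([221.9217,  60.9998]), (49.49074172973633, 24.633073806762695)) [ 0.0329 -0.0349  0.    ]
0.032 (array([ 0.5197, -0.3025]), np.float32(3.109788), 13, array([450.9692, 170.3426]), (44.71188735961914, 23.07078742980957)) [-0.1343 -0.3982  0.    ]
```

```bash
python3 - <<'E'
s=open('h.py').read()
s=s.replace("        if len(c)>=8:\n","""        if len(c)>=8:
            ar=lambda k: np.prod(cv2.minAreaRect((P[k]*1e3).astype(np.float32))[1])
            while len(c)>12: c=min(([j for j in c if j!=i] for i in c),key=ar)
""")
open('h.py','w').write(s)
E
python3 - <<'E'
from h import *
d=dict(np.load("l1.npz"))
for z in(.062,.032):
    for o in wells(d,z): print(z,o,R.from_euler('z',-YAW).apply([*(o[0]-ORG[:2]),0]))
E
```

```text
0.062 (array([0.6593, 0.0614]), np.float32(0.08216866), 12, array([222.5471,  59.5484]), (36.02935028076172, 22.64838409423828)) [ 0.0308 -0.0452  0.    ]
0.062 (array([ 0.5185, -0.2889]), np.float32(3.1024969), 12, array([450.9666, 171.6212]), (33.83749771118164, 21.594749450683594)) [-0.1345 -0.3846  0.    ]
0.032 (array([0.6657, 0.072 ]), np.float32(0.08216905), 12, array([222.5471,  59.5484]), (38.4930419921875, 24.197080612182617)) [ 0.038 -0.035  0.   ]
0.032 (array([ 0.5154, -0.3022]), np.float32(3.102498), 12, array([450.9666, 171.6212]), (36.15130615234375, 23.07139778137207)) [-0.1386 -0.3976  0.    ]
```

Bay 2's block sits 3 mm short of the fence, so I'll nudge it in with the closed fingers. Loose block B was knocked to (0.515,-0.302).

```bash
cat >> h.py <<'E'
def rel(v): 
    p=np.array(status.read_state()["position"])+v; ctrl.servo_line(list(p),feed=.03)
def seat(y):
    rel([0,0,.001])
    k,f,s=guarded(st([0,.012,0]),step=.001,fmax=9,feed=.02); print("y",k,f)
    rel(st([0,-.0007,0]))
    k,f,s=guarded(st([.013,0,0]),step=.001,fmax=12,feed=.02); print("x",k,f)
    print("tcp in station",R.from_euler('z',-YAW).apply(s["position"]-ORG),"want",.034,y,"w",s["width"]*87)
    ctrl.command_gripper(.72); p=status.read_state()["position"]
    ctrl.servo_line([p[0],p[1],.22],feed=.15); print("t",status.read_state()["t"])
def nudge_x(bay,x0=-.05,fmax=8):
    y=-.146+.05*bay; ctrl.command_gripper(0,20); p=S(x0,y,.2); ctrl.reach(list(p),best(p,YAW))
    ctrl.servo_line(list(S(x0,y,.059)),feed=.12)
    k,f,s=guarded(st([.05,0,0]),step=.001,fmax=fmax,feed=.03); print("nudge",k,f,R.from_euler('z',-YAW).apply(s["position"]-ORG))
    rel(st([-.01,0,0])); p=status.read_state()["position"]; ctrl.servo_line([*p[:2],.2],feed=.15)
E
python3 - <<'E'
from h import *
nudge_x(2); look("l2",(.46,-.17)); print(status.read_state()["t"])
E
```

```text
nudge 0.05 7.843234666792145 [-0.0006 -0.046   0.0596]
LOADED  12 [38.7 23.9] bench [0.6726 0.0772] yaw 0.073 station [ 0.0347 -0.0451] dyaw 0.002
loose 10 [36.2 22.4] bench [ 0.5155 -0.3026] yaw 3.106 station [-0.1373 -0.3892] dyaw -0.107
55.8167
```

```bash
sed -i 's/x0=-.05,fmax=8/x0=-.022,fmax=8/' h.py
python3 - <<'E'
from h import *
if pick([.5155,-.3024],3.106-np.pi): 
    place(1); look("l3",(.46,-.17)); look("l4",(.43,-.31))
E
```

```text
picked width 51.666341610437975 51.886553858186694
width 51.70040472309003
down 0.008 12.41669151709453 tcp z 0.06402309637221412 51.60873464087052
y 0.009000000000000001 9.971246707172838
x 0.009000000000000001 13.650090406085065
tcp in station [ 0.0353 -0.0955  0.0649] want 0.034 -0.09599999999999999 w 51.89156333579605
t 73.975
LOADED  11 [39.  24.1] bench [0.6768 0.0241] yaw 0.046 station [ 0.0351 -0.095 ] dyaw -0.026
LOADED  12 [38.9 23.7] bench [0.6727 0.0772] yaw 0.071 station [ 0.0348 -0.0451] dyaw -0.001
loose 10 [35.9 22.1] bench [ 0.3799 -0.3204] yaw 2.915 station [-0.265  -0.3969] dyaw -0.298
LOADED  10 [39.4 23.4] bench [0.6786 0.0337] yaw 0.07 station [ 0.0348 -0.0951] dyaw -0.001
LOADED  12 [50.3 24.5] bench [0.6804 0.0875] yaw 0.076 station [ 0.0402 -0.0449] dyaw 0.005
loose 12 [36.5 22.6] bench [ 0.3798 -0.3206] yaw 2.907 station [-0.2677 -0.4058] dyaw -0.306
```

Run:
```python
from h import *
if pick([.3799,-.3205],2.911-np.pi): 
    place(0); look("l5",(.46,-.12)); look("l6",(.50,-.04))
```

```text
picked width 51.79302080113339 51.70229644247392
width 51.701485166992164
down 0.007 4.275826543530252 tcp z 0.06410828754540177 51.62501556344792
y 0.009000000000000001 9.439262649524913
x 0.009000000000000001 13.85885386726384
tcp in station [ 0.0353 -0.1455  0.065 ] want 0.034 -0.146 w 51.91627281934814
t 93.3333
LOADED  12 [39.2 23.7] bench [0.6726 0.0739] yaw 0.071 station [ 0.0348 -0.0451] dyaw -0.0
LOADED  12 [39.4 24. ] bench [ 0.68   -0.0331] yaw 0.068 station [ 0.0345 -0.1455] dyaw -0.004
LOADED  12 [39.1 24.2] bench [0.6762 0.0205] yaw 0.062 station [ 0.0345 -0.0951] dyaw -0.01
LOADED  12 [38.9 24. ] bench [0.6735 0.0149] yaw 0.075 station [ 0.0346 -0.0952] dyaw 0.004
LOADED  12 [38.6 24.4] bench [ 0.6774 -0.0382] yaw 0.079 station [ 0.0347 -0.145 ] dyaw 0.008
LOADED  12 [38.6 24.1] bench [0.6698 0.0678] yaw 0.071 station [ 0.0347 -0.0455] dyaw -0.0
```

View pics/l6.png

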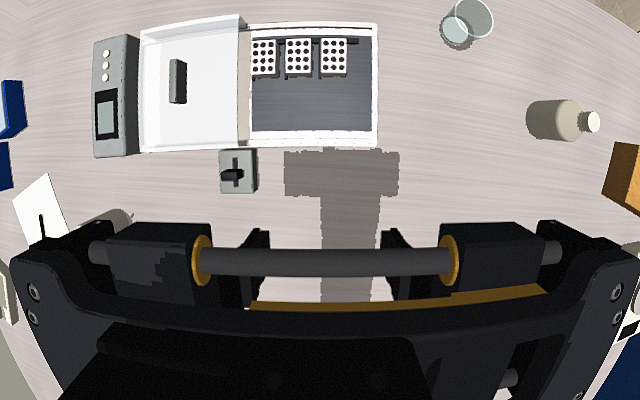

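l6 shows all three blocks square in their bays, with tops at (263,57), (298,57) and (334,57) px. The hood is still open, with its handle at (178,82). Now I'll shut it.

Run:
```python
from h import *
p=[.6189,.1694]
ctrl.command_gripper(.6,30); ctrl.reach([*p,.25],quat(YAW)); ctrl.servo_line([*p,.116],feed=.12)
ctrl.command_gripper(0,30); print(status.read_state()["width"]*87)
k,f,s=guarded(st([0,-.16,0]),step=.01,fmax=14,feed=.1); print(k,f,s["width"]*87)
k,f,s=guarded(st([0,-.02,0]),step=.001,fmax=14,feed=.03); print(k,f,s["width"]*87,s["position"],R.from_euler('z',-YAW).apply(s["position"]-ORG))
ctrl.command_gripper(.6); p=status.read_state()["position"]; ctrl.servo_line([*p[:2],.25],feed=.2)
ctrl.reach([.50,-.04,.36],quat(YAW)); d=snap("wrist","f1"); print(status.read_state()["t"])
for o in wells(d,.062): print(o[2],R.from_euler('z',-YAW).apply([*(o[0]-ORG[:2]),0]))
```

```text
11.762094664866055
0.16 -2.02694051327835 11.78431451563172
0.015000000000000006 14.03435430152603 11.586250114987946 [ 0.6308 -0.0006  0.1159] [-0.002  -0.105   0.1159]
109.4167
```

View pics/f1.png

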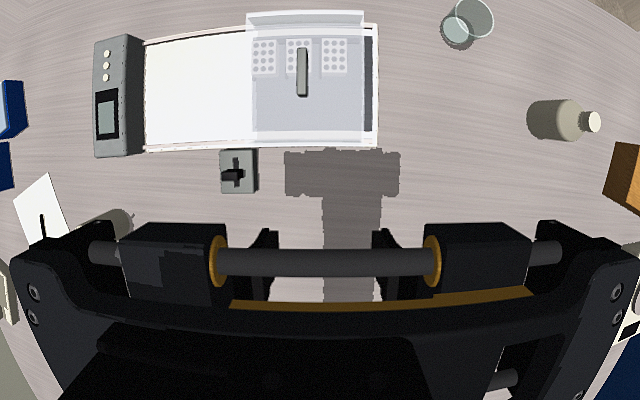

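The hood is shut, with the handle at station y -105 mm, and the blocks are in place under it at (263,57), (298,57) and (335,57). The flask and beaker have not moved.

```bash
python3 -c "
from h import *
print(ctrl.finish_job())"
```

```text
the job is handed in; nothing more can be done
None
```

All three heat blocks are flush in their bays to within about 1 mm by camera, the hood is fully shut over them, and the job is handed in; the verdict was not shown to me.

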